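# Hold the self-closing spray-can cabinet open for restocking

## Robot

A 6-joint arm with a two-finger parallel gripper is mounted at the origin on the work surface. World frame = base frame: x ahead of the robot, y to its left, z up, the work surface at z = 0. Lengths are in m, angles in rad, forces in N, time in s.
With the tool pointing down it reaches from about 0.25 to 0.775 m from the base axis. Payload 8.9 kg.
Tool frame: the origin (TCP) lies at the very end of the fingers, on their centre line; the grasp point (between the pads) lies 19 mm behind it; z points along the fingers, y is the direction in which the jaws open and shut (so a half turn about z gives the same grasp; the last joint's range is limited). The gripper opens to 85 mm and grips with 20 to 120 N. Pads are 22 mm wide; open, the fingers measure 114 mm over their backs; the gripper's body (76 mm by 85 mm) begins 54 mm behind the grasp point. The pads swing forward as they close: fully open they stand 13 mm farther back than shut.
Start: joints at [-1.44, 0.291, -0.153, 1.127, 0, 1.431], TCP at [0.14, -0.506, 0.231] pointing down, gripper open.
Joint ranges: [-2.52, 2.52], [-0.91, 1.74], [-1.3, 1.37], [-1.96, 2.02], [-1.52, 1.47], [-3.14, 3.14]. Speed limits (rad/s): [2.22, 2.22, 2.79, 3.14, 3.14, 3.14].

## Interface

Orientations are given as a 3x3 rotation matrix whose columns are the frame's x, y, z axes.
In Python, from station import robot gives the robot as it stands.
- The arm moves only by the tool drive_tool, never from a script. Its argument "increments" is a list of rows, each a list of 3 entries, a list of its own where there are three numbers: the shift along the tool's x, y, z in cm, then the turn about the tool's z in degrees, then the closure, from -1 (fully open) to 1 (shut). In form: [[[x, y, z], spin, grip], ...]. A call has 1 to 20 rows; each row is the pose to reach, as a shift and turn from the pose measured when the call began, along the tool's axes at that moment; what a row does not reach only later rows make up. A row lasts 1/8 s, in which the tool goes at most 62.5 mm and 10.7 degrees, less where a joint would pass 70% of its speed; a pose out of reach is approached as far as the arm can. A call with a gripper value outside its range is refused whole. The fingers move at their own pace and stop on an object; the grip force is fixed at half the most. Time passes only in rows, so rows that repeat a pose let the fingers close. It gives the time, the measured TCP pose, the force and the opening at its end, in the units of the state.
- robot.get_state(): the state, without advancing time (a new reading comes with each control period).
- robot.snapshot(name): name is "scene" or "top"; returns (picture, depth): 384x512x3 uint8, red, green, blue; 384x512 float32, m along the optical axis (not along the pixel's ray), 0 where there is no reading.
- robot.get_calibration(name): a dict with "vfov" (degrees; the focal length in pixels is half the picture's height over the tangent of half this angle, whatever the lens; pixels are square), "cx", "cy" (the principal point, pixels), "camera_from_world" (4x4, takes a point from world to camera coordinates). Camera axes: x right, y down, z forward; pixel columns grow to the right and rows downward; lengths in m; the calibration is good to about 2 mm. A picture is of the moment at which its call begins. get_calibration takes no time and is no camera call.
- robot.close_job(): hands the job in, once; it reports no verdict.
The state is a dict: "time_s": time; "joint_pos": joint angles; "joint_vel": joint speeds; "tau": joint torques, N m; "ee_pos": TCP position; "orientation": TCP orientation; "contact_force": force on the tool from outside, world axes, zero at the start; "wrist_torque": the same for the moment, N m; "width": opening from 0.0 (shut) to 1.0 (fully open).
Only numpy, scipy, OpenCV 4.12 (cv2) and the standard library are available. Lean on these libraries where they do the work, as an engineer would, in place of code of your own. Each camera call takes 0.05 s, during which the arm holds its last target.

## Task

The door of the spray-can cabinet shuts by itself and must never be wedged, so I need you to hold it while I restock. First pull the drop pin up out of its eyes and put it into the empty tin without dropping it; then swing the door open to 60 degrees and finish there, still holding it steady at that angle. Leave the spray cans, the drill and the spanner where they are, and keep the tin standing.

Things in the scene. Friction and masses are not known exactly. Their poses are not given: they have to be found in the camera images.
- cabinet: Small grey sheet-steel cabinet for spray cans, 190 mm deep (its x), 240 mm wide (its y), 250 mm high, fixed to the bench; origin at the middle of its underside, front facing its own -x, z up. Seen facing its front, the door is hinged on the left (the cabinet's +y end) and opens at the right (-y end).
- eyes (a point): Middle of the upper hole of two fixed steel eye plates that stick out beyond the cabinet's right-hand end at the front: x = -104, y = -153 mm in its frame, 33 mm clear of the end wall, 198 mm above the bench. The plates are 6 mm thick, their tops 198 and 166 mm above the bench, with 16 mm holes in line upright.
- door: Door slab 240 mm wide, 18 mm thick, 11 to 243 mm above the bench. Origin on the hinge axis at bench height (x = -115, y = 120 mm in the cabinet's frame); axes as the cabinet's when shut, turning with it: it reaches along its -y, outer face at x = +2 mm looking along -x. Its steel tongue (176 to 182 mm up, 16 mm hole) lies between the eye plates, 52 mm beyond the free edge; the pin through it locks the door.
- door_hinge (a joint): Opening angle of the door in rad: 0 shut, 1.047 is 60 degrees, stop at 1.75. Seen from above it opens clockwise. A spring always pulls it shut, and it swings shut when let go: about 2 N at the handle when shut, about 6 N at 60 degrees.
- door_handle (a point): Point on the upright round bar (12 mm thick) of the door's steel D-shaped handle, 215 mm above the bench, to grip from above. The bar runs from 140 to 237 mm above the bench, its axis 38 mm off the outer face and 50 mm in from the free edge (x = -36, y = -190 mm in the door's frame); a leg at each end joins it to the door.
- pin: Steel drop pin, 149 mm long, 0.17 kg, loose; origin at the middle of its lower tip, z along it upwards. Shank 12 mm thick from 0 to 95 mm, collar 26 mm across from 95 to 101 mm, round grip 15 mm thick from 101 to 149 mm. It starts upright through the three eyes, collar resting on the upper plate at 198 mm above the bench, tip at 103 mm.
- pin_grip (a point): Middle of the pin's round grip, 126 mm above its tip, on its axis.
- pin_tip (a point): Lower tip of the pin.
- tin: Empty open-topped bare metal tin, 84 mm across, 95 mm high, inner width 79 mm, floor 3 mm thick, 0.3 kg, loose, standing on the bench; origin at the middle of its underside, z up.
- can_a: Bystander: spray can with a white cap, 57 mm across, 194 mm high, standing loose on the bench; origin under its middle.
- can_b: Bystander: spray can with a black cap, 57 mm across, 194 mm high, standing loose on the bench; origin under its middle.
- drill: Bystander: cordless drill standing on its battery, about 240 mm long with its bit, 75 mm wide, 220 mm high; origin under the middle of the battery, the chuck points along its -x.
- spanner: Bystander: combination spanner 170 mm long lying on the bench along its own x; origin under its middle.
There are look-alikes about, which are no part of the job. Of the things like the pin, leave any that is brown, green or yellow; of the rest the smaller one is meant.

How it is judged:
By the outcome, as a careful person would: the job done as asked, in the order asked, and still so for the second after the job is handed in, while the arm keeps its last pose, push and grip.
It also fails if it takes over 67 s, if anything falls off the work surface, if the arm or the gripper's body presses on something with over 40 N, if the wrist force passes 120 N, or if a joint passes its speed limit or range.

## Working session

There is one attempt and no reset: what is moved stays moved. The work goes in short steps, Python scripts to look and compute and a tool call to move; the robot and the scene stay as the last step left them, time stands still between calls to the robot, and variables do not carry over. Pictures are saved under pics/ and viewed, and the job is handed in when it is done.

Besides the shell and the picture viewer there is one more tool, called after "Call:" by a JSON object that holds its "name" and its "arguments", one argument or row to a line. drive_tool: Moves the arm, as the interface text tells. Its arguments: {"type":"object","properties":{"increments":{"type":"array"}},"required":["increments"]}

```bash
ls; mkdir -p pics; cat > h.py <<'E'
import numpy as np, cv2
from station import robot
def snap(n,tag):
    p,d=robot.snapshot(n); np.savez(f'pics/{tag}.npz',p=p,d=d); cv2.imwrite(f'pics/{tag}.png',cv2.cvtColor(p,cv2.COLOR_RGB2BGR)); return p,d
def crop(tag,u0,v0,u1,v1,s,name):
    p=np.load(f'pics/{tag}.npz')['p'][v0:v1,u0:u1]
    cv2.imwrite(f'pics/{name}.png',cv2.cvtColor(cv2.resize(p,None,fx=s,fy=s,interpolation=cv2.INTER_CUBIC),cv2.COLOR_RGB2BGR))
def K(n):
    c=robot.get_calibration(n); f=192/np.tan(np.radians(c['vfov'])/2); return f,c['cx'],c['cy'],np.array(c['camera_from_world'])
def w(n,u,v,z):
    f,cx,cy,T=K(n); pc=np.array([(u-cx)*z/f,(v-cy)*z/f,z,1]); return (np.linalg.inv(T)@pc)[:3]
def ray_z(n,u,v,h):
    a=w(n,u,v,0.0);b=w(n,u,v,1.0); t=(h-a[2])/(b[2]-a[2]); return a+t*(b-a)
def px(n,P):
    f,cx,cy,T=K(n); c=T@np.r_[P,1]; return c[0]*f/c[2]+cx,c[1]*f/c[2]+cy
def cloud(n,tag):
    d=np.load(f'pics/{tag}.npz')['d']; f,cx,cy,T=K(n)
    v,u=np.mgrid[0:384,0:512]; P=np.stack([(u-cx)*d/f,(v-cy)*d/f,d,np.ones_like(d)],-1)@np.linalg.inv(T).T
    P=P[...,:3]; P[d==0]=np.nan; return P
E
python3 - <<'E'
from h import *
np.set_printoptions(precision=4,suppress=True)
snap('scene','s0');snap('top','t0')
for n in('scene','top'):print(n,K(n)); print(robot.get_calibration(n))
print(robot.get_state())
E
```

```text
pics
scene (np.float64(393.75235262703495), 256.213570275077, 192.87267811776775, array([[-0.8524,  0.5228, -0.0073,  0.3856],
       [ 0.4097,  0.6592, -0.6305, -0.2199],
       [-0.3248, -0.5404, -0.7761,  1.3335],
       [ 0.    ,  0.    ,  0.    ,  1.    ]]))
{'vfov': 51.98921925201701, 'cx': 256.213570275077, 'cy': 192.87267811776775, 'camera_from_world': array([[-0.8524,  0.5228, -0.0073,  0.3856],
       [ 0.4097,  0.6592, -0.6305, -0.2199],
       [-0.3248, -0.5404, -0.7761,  1.3335],
       [ 0.    ,  0.    ,  0.    ,  1.    ]])}
top (np.float64(471.11028825547), 259.03310321773085, 192.3779006876521, array([[ 0.0251, -0.9996, -0.0092,  0.1063],
       [-0.9897, -0.0235, -0.1413,  0.5471],
       [ 0.141 ,  0.0126, -0.9899,  1.3332],
       [ 0.    ,  0.    ,  0.    ,  1.    ]]))
{'vfov': 44.34649665011777, 'cx': 259.03310321773085, 'cy': 192.3779006876521, 'camera_from_world': array([[ 0.0251, -0.9996, -0.0092,  0.1063],
       [-0.9897, -0.0235, -0.1413,  0.5471],
       [ 0.141 ,  0.0126, -0.9899,  1.3332],
       [ 0.    ,  0.    ,  0.    ,  1.    ]])}
{'time_s': 0.1, 'joint_pos': array([-1.4403,  0.2912, -0.154 ,  1.1267, -0.    ,  1.4315]), 'joint_vel': array([-0.0018,  0.0012,  0.0023,  0.0016,  0.0006,  0.0007]), 'tau': array([  0.0004, -53.7977,  33.1921,   0.0093,  -0.0002,  -0.    ]), 'ee_pos': array([ 0.1399, -0.5056,  0.2308]), 'orientation': array([[ 0.9638,  0.2665, -0.0002],
       [ 0.2665, -0.9638,  0.0011],
       [ 0.0001, -0.0011, -1.    ]]), 'contact_force': array([-0.2545, -0.1075, -0.3017]), 'wrist_torque': array([-0.0102, -0.032 , -0.0181]), 'width': 0.9992261271903088}
```

View pics/s0.png

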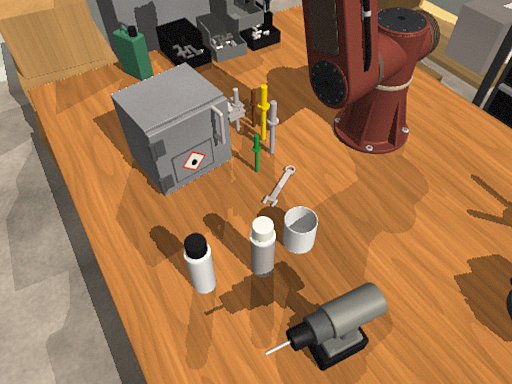

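View pics/t0.png

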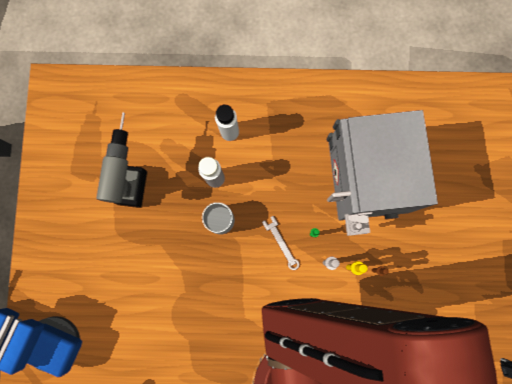

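```bash
python3 - <<'E'
from h import *
np.set_printoptions(precision=4,suppress=True)
crop('s0',200,70,300,190,6,'s0c');crop('t0',290,180,440,290,5,'t0c')
P=cloud('top','t0'); S=cloud('scene','s0')
for u,v in[(358,222),(357,226),(332,263),(315,232),(359,268),(340,197),(380,160),(217,217),(208,166),(225,115),(420,120),(340,125),(430,200)]:print('top',u,v,P[v,u])
for u,v in[(238,92),(273,103),(264,90),(256,137),(215,110),(300,215)]:print('sc',u,v,S[v,u])
E
```

```text
top 358 222 [ 0.4513 -0.1356  0.2011]
top 357 226 [ 0.4372 -0.1229  0.2524]
top 332 263 [ 0.3467 -0.0696  0.2038]
top 315 232 [ 0.4264 -0.0323  0.1496]
top 359 268 [ 0.336  -0.1371  0.2033]
top 340 197 [ 0.5217 -0.0987  0.1466]
top 380 160 [ 0.6029 -0.1814  0.2484]
top 217 217 [0.4728 0.2433 0.0007]
top 208 166 [0.5886 0.2524 0.1934]
top 225 115 [0.7273 0.2129 0.1925]
top 420 120 [ 0.7066 -0.2815  0.2521]
top 340 125 [ 0.6975 -0.0861  0.2241]
top 430 200 [ 0.5056 -0.3024  0.2488]
sc 238 92 [ 0.4343 -0.1207  0.2419]
sc 273 103 [ 0.3513 -0.0722  0.2026]
sc 264 90 [ 0.3406 -0.1363  0.2022]
sc 256 137 [ 0.4345 -0.0281  0.1498]
sc 215 110 [ 0.5218 -0.0888  0.2398]
sc 300 215 [0.4411 0.2028 0.0576]
```

View pics/s0c.png

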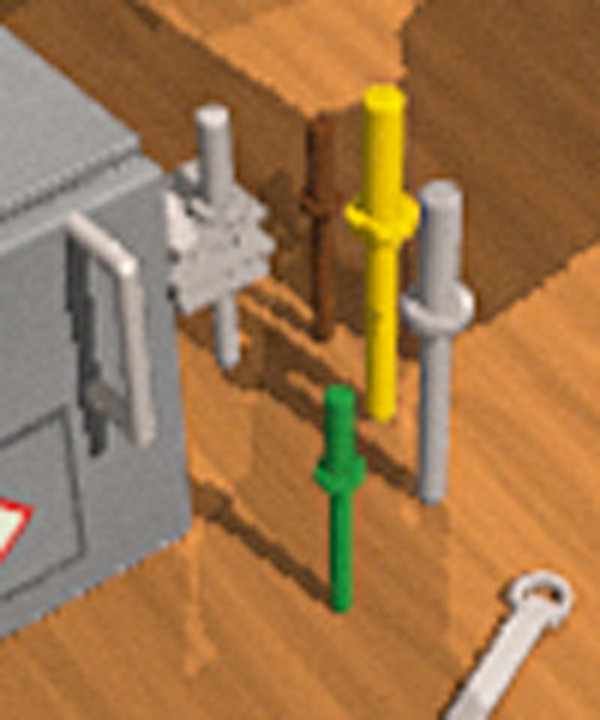

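View pics/t0c.png

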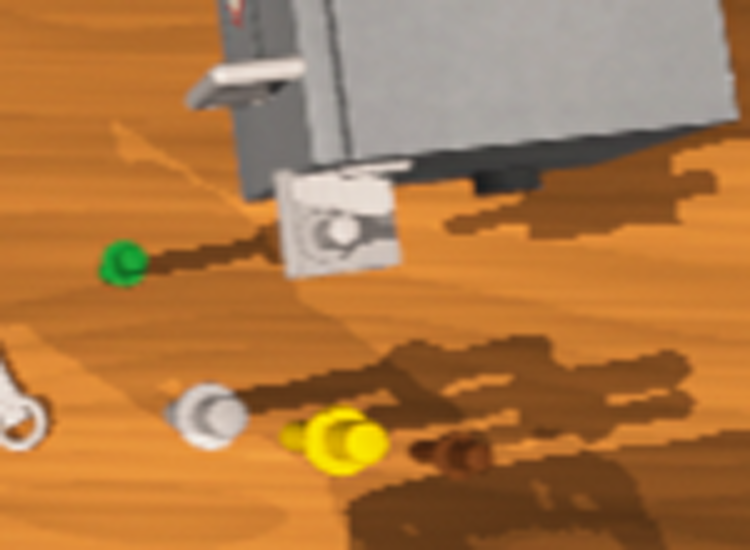

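```bash
cat >> h.py <<'E'
def cab():
    z=np.load('cab.npz'); return z['o'],z['R']
def c2w(p):
    o,R=cab(); return o+R@np.array(p)
E
python3 - <<'E'
from h import *
np.set_printoptions(precision=4,suppress=True)
for n,t in(('top','t0'),('scene','s0')):
    P=cloud(n,t); m=(P[...,2]>.2465)&(P[...,2]<.256)&(P[...,0]>.45)&(P[...,0]<.78)&(P[...,1]<-.05)&(P[...,1]>-.4)
    m=cv2.morphologyEx(m.astype(np.uint8),cv2.MORPH_OPEN,np.ones((3,3)))>0
    Q=P[m]; r=cv2.minAreaRect((Q[:,:2]*1000).astype(np.float32)); print(n,len(Q),r,Q[:,2].mean()); print(cv2.boxPoints(r))
# pin top
for n,t in(('top','t0'),('scene','s0')):
    P=cloud(n,t); m=(P[...,2]>.21)&(P[...,0]>.40)&(P[...,0]<.46)&(P[...,1]<-.09)&(P[...,1]>-.18)
    Q=P[m];print(n,len(Q),Q.mean(0),Q.min(0),Q.max(0))
    m=(P[...,2]>.06)&(P[...,2]<.11)&(P[...,0]>.38)&(P[...,0]<.52)&(P[...,1]<.3)&(P[...,1]>.16)
    Q=P[m];print('tin',len(Q),Q.mean(0),Q.min(0),Q.max(0), cv2.minEnclosingCircle((Q[:,:2]*1000).astype(np.float32)))
    for nm,b in dict(big=(.31,.38,-.11,-.04),yel=(.31,.36,-.16,-.11),green=(.40,.45,-.06,0),brown=(.3,.36,-.2,-.16)).items():
        m=(P[...,2]>.03)&(P[...,0]>b[0])&(P[...,0]<b[1])&(P[...,1]>b[2])&(P[...,1]<b[3]); Q=P[m]; print(nm,Q.mean(0),Q.max(0),Q.min(0))
E
```

```text
top 6938 ((603.7333984375, -211.14169311523438), (240.6094970703125, 190.6800079345703), 7.398834705352783) 0.250932639513862
[[ 472.1529 -132.0878]
 [ 496.7078 -321.1802]
 [ 735.314  -290.1956]
 [ 710.759  -101.1032]]
scene 3941 ((604.33642578125, -209.715087890625), (241.5458984375, 196.44383239746094), 7.257593154907227) 0.2500720238391425
[[ 472.1226 -127.5374]
 [ 496.9395 -322.4074]
 [ 736.5502 -291.8928]
 [ 711.7333  -97.0228]]
top 47 [ 0.4377 -0.1251  0.2448] [ 0.4315 -0.1332  0.2107] [ 0.4446 -0.1195  0.2584]
tin 170 [0.4677 0.2358 0.086 ] [0.4228 0.1907 0.0606] [0.5045 0.2733 0.1014] ((463.93133544921875, 232.63613891601562), 41.95844650268555)
big [ 0.3467 -0.0753  0.1616] [ 0.3623 -0.063   0.2076] [ 0.3307 -0.0927  0.0311]
yel [ 0.3363 -0.1419  0.1624] [ 0.3535 -0.1282  0.2185] [ 0.3195 -0.1561  0.033 ]
green [ 0.4274 -0.0352  0.1216] [ 0.4403 -0.0267  0.1537] [ 0.4158 -0.048   0.0972]
brown [ 0.3485 -0.1607  0.1382] [ 0.3485 -0.1607  0.1382] [ 0.3485 -0.1607  0.1382]
scene 84 [ 0.4411 -0.1227  0.2347] [ 0.4321 -0.1359  0.2106] [ 0.448  -0.1167  0.2544]
tin 587 [0.4649 0.2353 0.0801] [0.4232 0.1924 0.0601] [0.5073 0.2767 0.0987] ((464.3692932128906, 235.1656494140625), 43.57566833496094)
big [ 0.3509 -0.0721  0.1341] [ 0.3647 -0.0597  0.2045] [ 0.3324 -0.0927  0.0312]
yel [ 0.3402 -0.1399  0.1387] [ 0.3545 -0.126   0.2139] [ 0.3197 -0.1576  0.0307]
green [ 0.4318 -0.0317  0.0993] [ 0.4419 -0.0222  0.1517] [ 0.4168 -0.0445  0.0309]
brown [ 0.3425 -0.161   0.1438] [ 0.3425 -0.161   0.1438] [ 0.3425 -0.161   0.1438]
```

```bash
cat >> h.py <<'E'
def go(p,head=None):
    s=robot.get_state(); R=np.array(s['orientation']); d=R.T@(np.array(p)-s['ee_pos'])*100
    h=np.degrees(np.arctan2(R[1,1],R[0,1])); sp=None if head is None else (h-head+180)%360-180
    print('shift cm',d.round(2),'spin',sp,'head now',round(h,2))
def st():
    s=robot.get_state(); print(round(s['time_s'],3),'tcp',s['ee_pos'].round(4),'q',s['joint_pos'].round(3),'F',s['contact_force'].round(1),'M',s['wrist_torque'].round(2),'w',round(s['width'],3),'zax',s['orientation'][:,2].round(3))
E
python3 - <<'E'
from h import *
np.set_printoptions(precision=4,suppress=True)
a=np.radians(7.35); o=np.array([.604,-.211,0]); R=np.array([[np.sin(a),np.cos(a),0],[-np.cos(a),np.sin(a),0],[0,0,1]])
np.savez('cab.npz',o=o,R=R)
print('eyes',c2w([-.104,-.153,.198]),'handle',c2w([-.151,-.07,.215]),'hinge',c2w([-.115,.12,0]))
print('pin top by ray', ray_z('top',358.6,226,.252), ray_z('scene',235.5,89.7,.252))
print('proj pin', px('top',c2w([-.104,-.153,.252])),px('scene',c2w([-.104,-.153,.252])))
print('proj handle top', px('top',c2w([-.151,-.07,.243])),px('scene',c2w([-.151,-.07,.243])))
e=c2w([-.104,-.153,0]); go([e[0],e[1],.33],-82.65)
E
```

```text
eyes [ 0.439  -0.1274  0.198 ] handle [ 0.5153 -0.0702  0.215 ] hinge [ 0.7083 -0.0816  0.    ]
pin top by ray [ 0.4373 -0.1269  0.252 ] [ 0.4414 -0.121   0.252 ]
proj pin (np.float64(358.8285223352996), np.float64(225.33898474538967)) (np.float64(235.11443041075438), np.float64(88.17666189091264))
proj handle top (np.float64(334.74041661428004), np.float64(194.17723677623982)) (np.float64(220.50708047057265), np.float64(112.10611329842979))
shift cm [ 38.91 -28.49  -9.88] spin 8.108079486935594 head now -74.54
```

Call:
{"name": "drive_tool", "arguments": {
  "increments": [
    [[0,0,-5],0,-1],
    [[0,0,-10],0,-1],
    [[4,-3,-10],2,-1],
    [[8,-6,-10],4,-1],
    [[12,-9,-10],6,-1],
    [[16,-12,-10],8,-1],
    [[20,-15,-10],8,-1],
    [[24,-18,-10],8,-1],
    [[28,-21,-10],8,-1],
    [[32,-24,-10],8,-1],
    [[36,-26.5,-10],8,-1],
    [[38.9,-28.5,-10],8,-1],
    [[38.9,-28.5,-10],8,-1],
    [[38.9,-28.5,-10],8,-1]
  ]
}}

```text
time_s: 1.85
ee_pos: [0.4385, -0.1275, 0.3309]
orientation: [[0.991, 0.13, -0.001], [0.13, -0.991, 0.001], [-0.001, -0.001, -1.0]]
contact_force: [-0.7, 0.5, 0.5]
width: 1.004
```

Call:
{"name": "drive_tool", "arguments": {
  "increments": [
    [[0,0,3],0,-1],
    [[0,0,6],0,-1],
    [[0,0,9],0,-1],
    [[0,0,11],0,-1],
    [[0,0,11.8],0,-1],
    [[0,0,11.8],0,-1]
  ]
}}

```text
time_s: 2.6
ee_pos: [0.438, -0.1279, 0.213]
orientation: [[0.992, 0.129, -0.001], [0.129, -0.992, 0.001], [-0.001, -0.001, -1.0]]
contact_force: [0.6, -0.4, -1.0]
width: 1.0
```

```bash
python3 - <<'E'
from h import *
snap('scene','s1'); crop('s1',180,40,300,160,5,'s1c'); st()
E
```

```text
2.65 tcp [ 0.4384 -0.1279  0.2135] q [-4.450e-01  1.740e-01 -3.560e-01  1.042e+00  1.000e-03  2.567e+00] F [-0.5 -0.5 -0.1] M [-0.08 -0.04 -0.05] w 1.002 zax [-0.     0.001 -1.   ]
```

View pics/s1c.png

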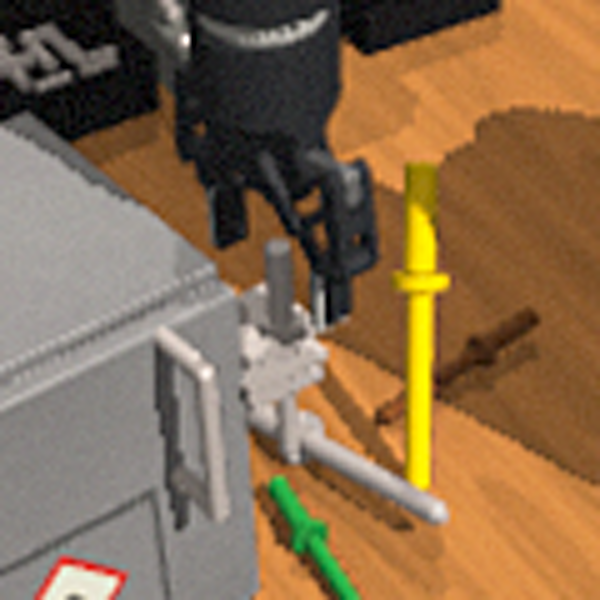

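Call:
{"name": "drive_tool", "arguments": {
  "increments": [
    [[0,0,0],0,0],
    [[0,0,0],0,0.5],
    [[0,0,0],0,1],
    [[0,0,0],0,1],
    [[0,0,0],0,1],
    [[0,0,0],0,1],
    [[0,0,0],0,1],
    [[0,0,0],0,1]
  ]
}}

```text
time_s: 3.65
ee_pos: [0.4385, -0.1278, 0.2136]
orientation: [[0.992, 0.13, -0.0], [0.13, -0.992, 0.001], [-0.0, -0.001, -1.0]]
contact_force: [-0.3, 1.4, 4.7]
width: 0.156
```

```bash
python3 - <<'E'
from h import *
snap('scene','s2'); crop('s2',180,40,300,160,5,'s2c'); st()
E
```

```text
3.7 tcp [ 0.4385 -0.1278  0.2136] q [-4.440e-01  1.740e-01 -3.550e-01  1.042e+00  1.000e-03  2.567e+00] F [-0.4  0.9  4.4] M [ 0.27  0.1  -0.01] w 0.156 zax [-0.     0.001 -1.   ]
```

View pics/s2c.png

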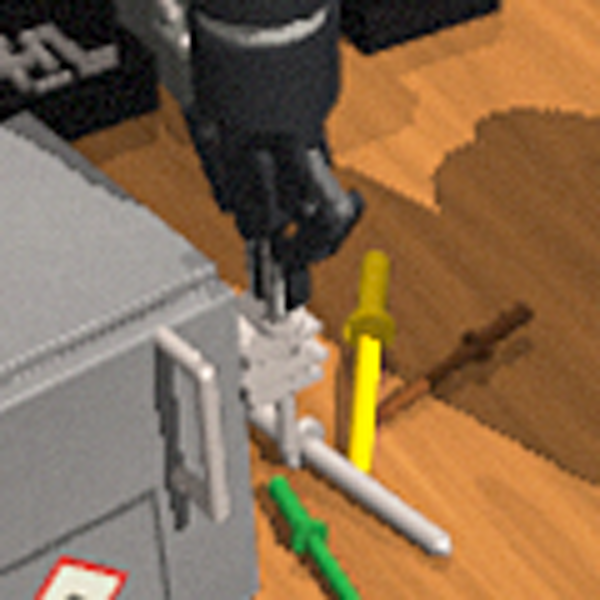

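Call:
{"name": "drive_tool", "arguments": {
  "increments": [
    [[0,0,-1],0,1],
    [[0,0,-2],0,1],
    [[0,0,-3.5],0,1],
    [[0,0,-5],0,1],
    [[0,0,-6.5],0,1],
    [[0,0,-8],0,1],
    [[0,0,-9.5],0,1],
    [[0,0,-11],0,1],
    [[0,0,-12.5],0,1],
    [[0,0,-14],0,1],
    [[0,0,-14],0,1],
    [[0,0,-14],0,1]
  ]
}}

```text
time_s: 5.2
ee_pos: [0.4384, -0.1279, 0.3533]
orientation: [[0.992, 0.13, -0.001], [0.13, -0.992, 0.001], [-0.0, -0.001, -1.0]]
contact_force: [0.2, 0.1, -1.7]
width: 0.156
```

```bash
python3 - <<'E'
from h import *
snap('scene','s3'); st(); snap('top','t3'); go([.464,.234,.36],-20)
E
```

```text
5.25 tcp [ 0.4383 -0.1279  0.3531] q [-4.450e-01  1.210e-01 -5.300e-02  1.399e+00  1.000e-03  2.567e+00] F [ 0.5 -0.5 -2.6] M [ 0.03  0.01 -0.04] w 0.157 zax [-0.001  0.001 -1.   ]
shift cm [  7.24 -35.55  -0.65] spin -62.56077901761715 head now -82.56
```

View pics/s3.png

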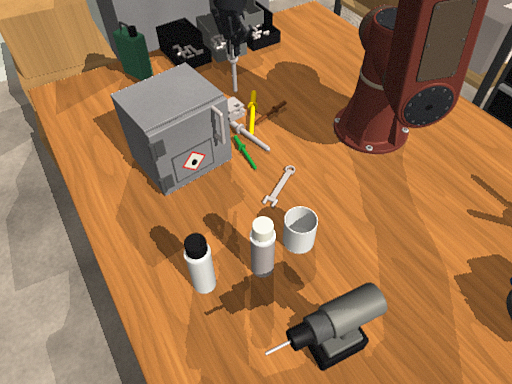

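View pics/t3.png

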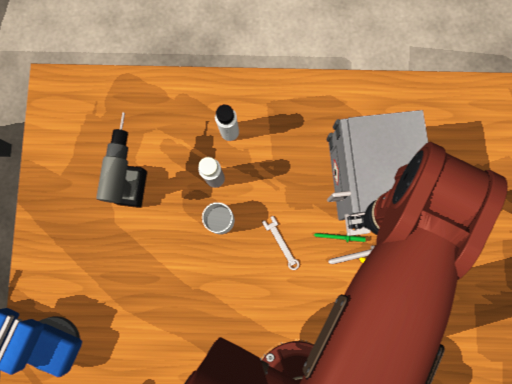

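Call:
{"name": "drive_tool", "arguments": {
  "increments": [
    [[0.5,-2,-0.5],-8,1],
    [[1,-5,-0.5],-16,1],
    [[1.6,-8,-0.5],-24,1],
    [[2.2,-11,-0.5],-32,1],
    [[2.8,-14,-0.5],-40,1],
    [[3.4,-17,-0.5],-48,1],
    [[4,-20,-0.5],-56,1],
    [[4.6,-23,-0.5],-64,1],
    [[5.2,-26,-0.5],-72,1],
    [[5.8,-29,-0.5],-80,1],
    [[6.4,-32,-0.5],-88,1],
    [[7,-34.5,-0.5],-90,1],
    [[7.2,-35.5,-0.5],-90,1],
    [[7.2,-35.5,-0.5],-90,1],
    [[7.2,-35.5,-0.5],-90,1]
  ]
}}

```text
time_s: 7.18
ee_pos: [0.4636, 0.2327, 0.3584]
orientation: [[-0.128, 0.992, -0.001], [0.992, 0.128, 0.001], [0.001, -0.001, -1.0]]
contact_force: [-0.8, -1.0, -2.4]
width: 0.159
```

```bash
python3 - <<'E'
from h import *
snap('scene','s4'); st(); crop('s4',220,110,360,270,5,'s4c')
go([.464,.234,.12],7.35)
E
```

```text
7.225 tcp [0.4637 0.2327 0.3585] q [3.230e-01 2.460e-01 1.160e-01 1.442e+00 1.000e-03 1.765e+00] F [ 0.3 -0.1 -1.9] M [ 0.01  0.01 -0.02] w 0.158 zax [-0.001  0.001 -1.   ]
shift cm [ 0.1   0.07 23.85] spin 0.023710869551678115 head now 7.37
```

View pics/s4c.png

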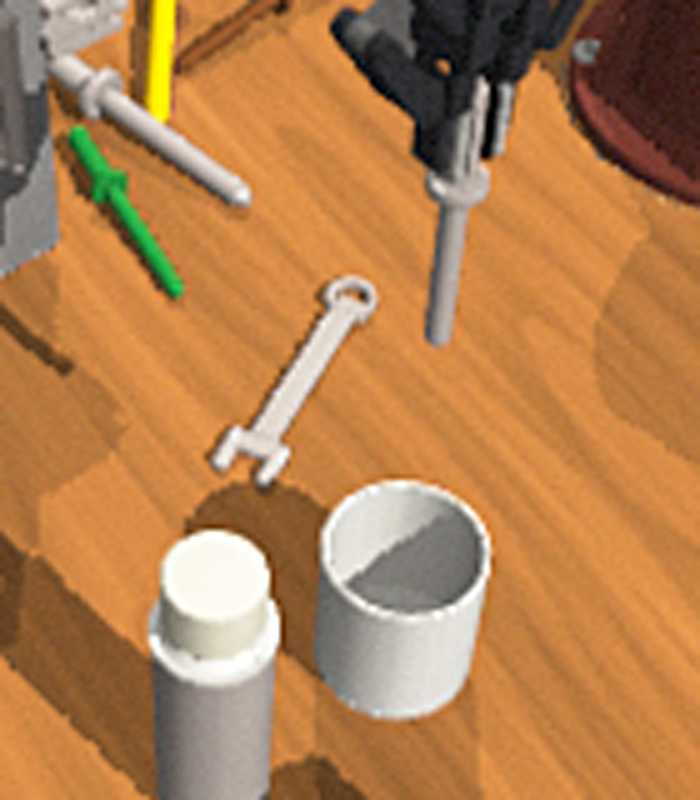

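```bash
python3 - <<'E'
from h import *
print(ray_z('scene',307.4,178.6,.248), ray_z('scene',301.1,220,.095), ray_z('top',217.3,217.5,.095))
E
python3 - <<'E'
from h import *
crop('t3',180,180,260,250,8,'t3c')
E
```

```text
[0.46303619 0.23551409 0.248     ] [0.46598187 0.23724768 0.095     ] [0.46323401 0.23289818 0.095     ]
```

View pics/t3c.png

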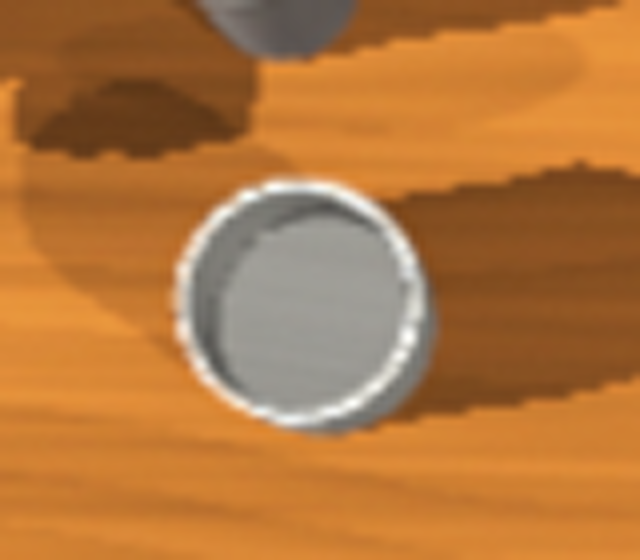

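Call:
{"name": "drive_tool", "arguments": {
  "increments": [
    [[0.1,0.1,3],0,1],
    [[0.1,0.1,6],0,1],
    [[0.1,0.1,9],0,1],
    [[0.1,0.1,12],0,1],
    [[0.1,0.1,15],0,1],
    [[0.1,0.1,18],0,1],
    [[0.1,0.1,20],0,1],
    [[0.1,0.1,22],0,1],
    [[0.1,0.1,23],0,1],
    [[0.1,0.1,23.6],0,1],
    [[0.1,0.1,24],0,1],
    [[0.1,0.1,24],0,1]
  ]
}}

```text
time_s: 8.72
ee_pos: [0.4644, 0.2341, 0.1187]
orientation: [[-0.128, 0.992, -0.001], [0.992, 0.128, 0.001], [0.001, -0.001, -1.0]]
contact_force: [0.3, 0.2, -2.7]
width: 0.158
```

Call:
{"name": "drive_tool", "arguments": {
  "increments": [
    [[0,0,0.15],0,1],
    [[0,0,0.3],0,1],
    [[0,0,0.3],0,1]
  ]
}}

```text
time_s: 9.1
ee_pos: [0.4643, 0.2341, 0.1157]
orientation: [[-0.128, 0.992, -0.001], [0.992, 0.128, 0.001], [0.001, -0.001, -1.0]]
contact_force: [0.0, -1.2, -1.3]
width: 0.158
```

```bash
python3 - <<'E'
from h import *
snap('scene','s5'); st(); crop('s5',220,110,360,270,5,'s5c')
E
```

```text
9.15 tcp [0.4644 0.2341 0.1158] q [ 3.250e-01  3.780e-01 -3.530e-01  8.410e-01  1.000e-03  1.768e+00] F [-0.  1. -2.] M [-0.01  0.03 -0.01] w 0.16 zax [-0.001  0.001 -1.   ]
```

View pics/s5c.png

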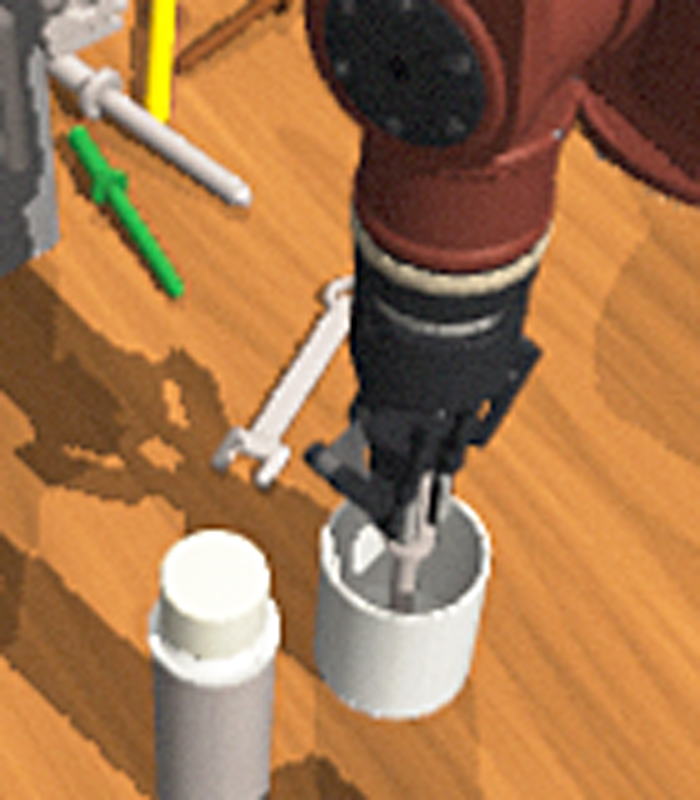

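Call:
{"name": "drive_tool", "arguments": {
  "increments": [
    [[0,0,0.1],0,1],
    [[0,0,0.2],0,1],
    [[0,0,0.2],0,1]
  ]
}}

```text
time_s: 9.52
ee_pos: [0.4644, 0.2341, 0.1137]
orientation: [[-0.128, 0.992, -0.001], [0.992, 0.128, 0.001], [0.001, -0.001, -1.0]]
contact_force: [0.1, 0.1, -1.9]
width: 0.159
```

Call:
{"name": "drive_tool", "arguments": {
  "increments": [
    [[0,0,0.1],0,1],
    [[0,0,0.15],0,1],
    [[0,0,0.15],0,1]
  ]
}}

```text
time_s: 9.9
ee_pos: [0.4649, 0.2343, 0.1133]
orientation: [[-0.128, 0.992, 0.001], [0.992, 0.128, 0.002], [0.002, 0.001, -1.0]]
contact_force: [-1.6, -0.2, 10.7]
width: 0.155
```

Call:
{"name": "drive_tool", "arguments": {
  "increments": [
    [[0,0,-0.05],0,0.9],
    [[0,0,-0.05],0,0.6],
    [[0,0,-0.05],0,0.45],
    [[0,0,-0.05],0,0.2],
    [[0,0,-0.05],0,0],
    [[0,0,-0.05],0,-0.2],
    [[0,0,-0.05],0,-0.2]
  ]
}}

```text
time_s: 10.78
ee_pos: [0.4649, 0.2343, 0.1138]
orientation: [[-0.128, 0.992, 0.0], [0.992, 0.128, 0.002], [0.002, 0.001, -1.0]]
contact_force: [0.8, 0.1, -0.1]
width: 0.598
```

```bash
python3 - <<'E'
from h import *
snap('scene','s6'); st(); crop('s6',220,110,360,270,5,'s6c')
E
```

```text
10.825 tcp [0.4649 0.2343 0.1138] q [ 3.250e-01  3.800e-01 -3.560e-01  8.340e-01  1.000e-03  1.768e+00] F [-0.2 -0.4  0.6] M [-0.04 -0.04 -0.06] w 0.601 zax [ 0.     0.002 -1.   ]
```

View pics/s6c.png

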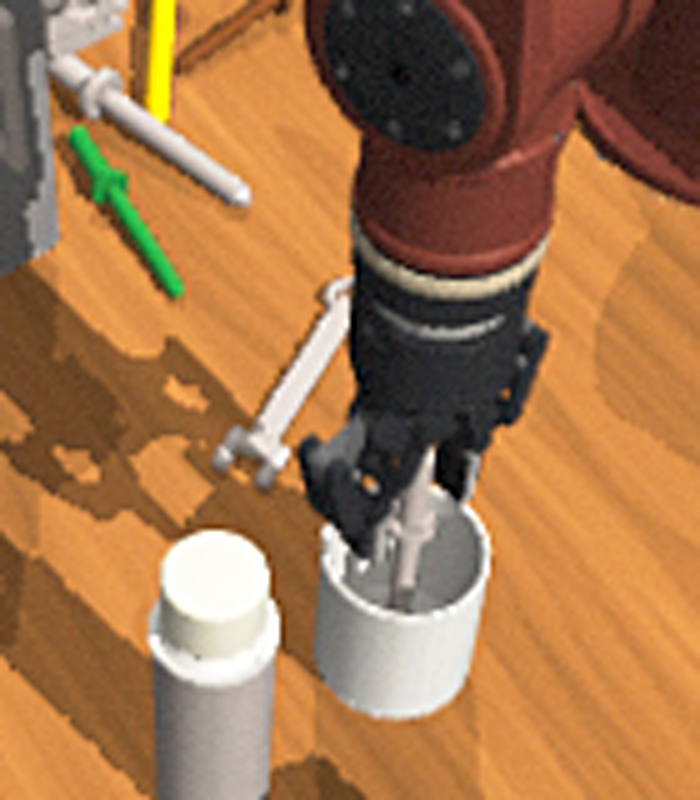

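Call:
{"name": "drive_tool", "arguments": {
  "increments": [
    [[0,0,-1],0,-0.3],
    [[0,0,-3],0,-0.3],
    [[0,0,-6],0,-0.3],
    [[0,0,-9],0,-0.3],
    [[0,0,-12],0,-0.5],
    [[0,0,-15],0,-1],
    [[0,0,-18],0,-1],
    [[0,0,-21],0,-1],
    [[0,0,-22],0,-1],
    [[0,0,-22],0,-1]
  ]
}}

```text
time_s: 12.08
ee_pos: [0.4649, 0.234, 0.334]
orientation: [[-0.128, 0.992, 0.001], [0.992, 0.128, 0.002], [0.002, 0.002, -1.0]]
contact_force: [-0.1, -0.2, -0.6]
width: 1.001
```

```bash
python3 - <<'E'
from h import *
snap('scene','s7'); st(); 
go(c2w([-.151,-.07,.34]),7.35)
E
```

```text
12.125 tcp [0.4645 0.2339 0.3332] q [3.250e-01 2.480e-01 5.400e-02 1.377e+00 1.000e-03 1.767e+00] F [-0.6  0.8  0.4] M [-0.02  0.   -0.03] w 0.997 zax [-0.     0.001 -1.   ]
shift cm [-30.81   1.13  -0.73] spin 0.02695640580029135 head now 7.38
```

View pics/s7.png

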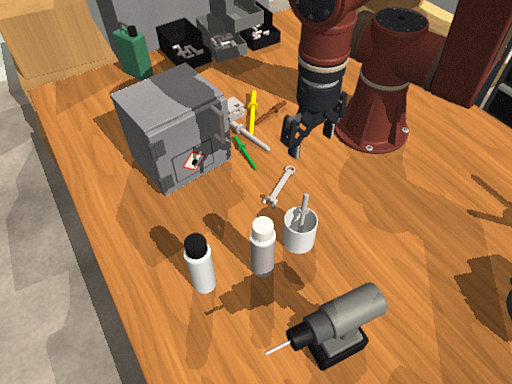

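Call:
{"name": "drive_tool", "arguments": {
  "increments": [
    [[-2,0,-0.7],0,-1],
    [[-5,0.2,-0.7],0,-1],
    [[-9,0.4,-0.7],0,-1],
    [[-13,0.6,-0.7],0,-1],
    [[-17,0.8,-0.7],0,-1],
    [[-21,1,-0.7],0,-1],
    [[-25,1.1,-0.7],0,-1],
    [[-28,1.1,-0.7],0,-1],
    [[-30,1.1,-0.7],0,-1],
    [[-30.8,1.1,-0.7],0,-1],
    [[-30.8,1.1,-0.7],0,-1],
    [[-30.8,1.1,-0.7],0,-1]
  ]
}}

```text
time_s: 13.62
ee_pos: [0.5149, -0.0693, 0.3397]
orientation: [[-0.129, 0.992, -0.0], [0.992, 0.129, 0.002], [0.002, 0.0, -1.0]]
contact_force: [0.7, 0.1, 0.3]
width: 1.0
```

```bash
python3 - <<'E'
from h import *
snap('scene','s8'); st(); crop('s8',160,20,300,160,5,'s8c')
go(c2w([-.151,-.07,.196]),7.35)
E
```

```text
13.675 tcp [ 0.5149 -0.0693  0.3398] q [-0.276  0.247  0.07   1.394  0.002  1.165] F [0.1 0.2 0.3] M [ 0.02 -0.    0.  ] w 1.001 zax [ 0.     0.002 -1.   ]
shift cm [-0.11  0.02 14.38] spin 0.08543728907989134 head now 7.44
```

View pics/s8c.png

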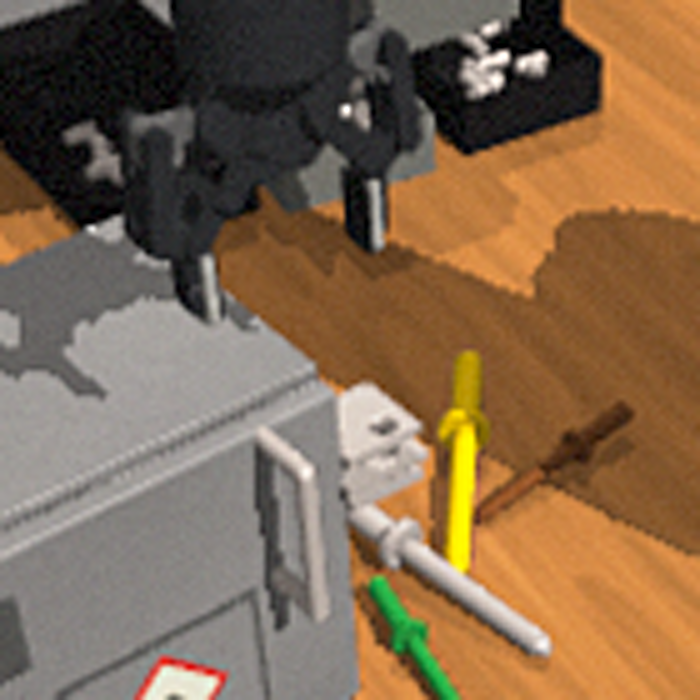

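Call:
{"name": "drive_tool", "arguments": {
  "increments": [
    [[-0.1,0,3],0,-1],
    [[-0.1,0,6],0,-1],
    [[-0.1,0,8],0,-1],
    [[-0.1,0,10],0,-1],
    [[-0.1,0,11.5],0,-1],
    [[-0.1,0,13],0,-1],
    [[-0.1,0,14.2],0,-1],
    [[-0.1,0,14.2],0,-1]
  ]
}}

```text
time_s: 14.68
ee_pos: [0.5146, -0.0699, 0.197]
orientation: [[-0.129, 0.992, -0.001], [0.992, 0.129, 0.002], [0.002, -0.001, -1.0]]
contact_force: [0.1, 0.0, 0.3]
width: 0.999
```

```bash
python3 - <<'E'
from h import *
snap('scene','s9'); st(); crop('s9',160,40,280,160,6,'s9c')
E
```

```text
14.725 tcp [ 0.515  -0.07    0.1977] q [-0.277  0.303 -0.227  1.041  0.002  1.164] F [-0.8 -1.   0.7] M [-0.08 -0.03  0.07] w 1.0 zax [-0.     0.002 -1.   ]
```

View pics/s9c.png

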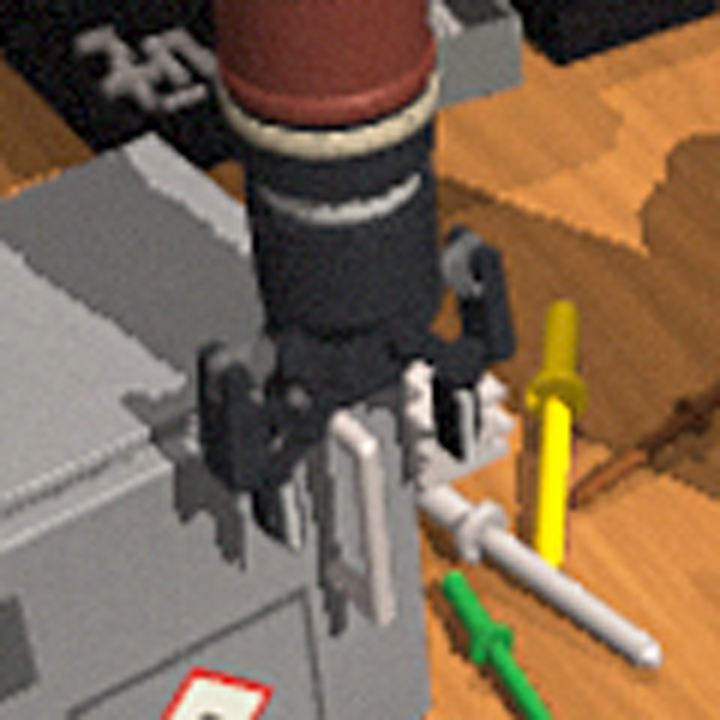

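Handle bar (crop 375,520) lies between the open fingers. Closing.

Call:
{"name": "drive_tool", "arguments": {
  "increments": [
    [[0,0,0],0,0],
    [[0,0,0],0,0.5],
    [[0,0,0],0,1],
    [[0,0,0],0,1],
    [[0,0,0],0,1],
    [[0,0,0],0,1],
    [[0,0,0],0,1],
    [[0,0,0],0,1]
  ]
}}

```text
time_s: 15.72
ee_pos: [0.5157, -0.0701, 0.198]
orientation: [[-0.13, 0.992, 0.001], [0.992, 0.13, 0.002], [0.001, 0.001, -1.0]]
contact_force: [4.7, 0.8, 2.0]
width: 0.121
```

```bash
python3 - <<'E'
from h import *
snap('scene','s10'); st(); crop('s10',160,40,280,160,6,'s10c')
E
```

```text
15.775 tcp [ 0.5157 -0.0701  0.198 ] q [-0.277  0.303 -0.227  1.041  0.002  1.164] F [4.9 0.6 1.3] M [ 0.11 -0.87 -0.02] w 0.121 zax [ 0.001  0.002 -1.   ]
```

View pics/s10c.png

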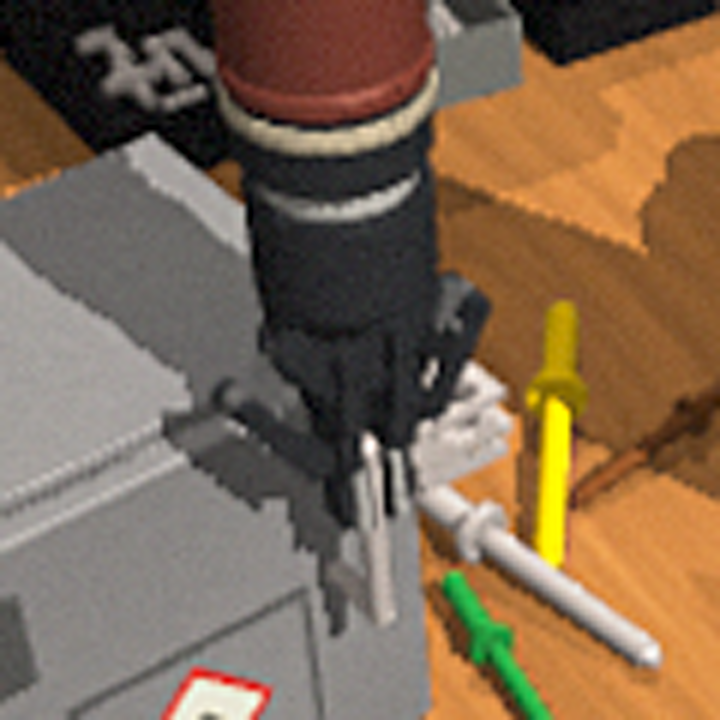

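```bash
cat >> h.py <<'E'
def arc(th0,ths):
    # th0: current angle deg; rows for target angles, keeping measured tool/handle relation
    s=robot.get_state(); R=s['orientation']; p=s['ee_pos']; H=c2w([-.115,.12,0])
    for t in ths:
        a=-np.radians(t-th0); q=p-H; x=np.array([H[0]+np.cos(a)*q[0]-np.sin(a)*q[1],H[1]+np.sin(a)*q[0]+np.cos(a)*q[1],p[2]])
        d=R.T@(x-p)*100; print(f'[[{d[0]:.2f}, {d[1]:.2f}, {d[2]:.2f}], {t-th0:.1f}, 1],',end=' ')
    print()
def hang():
    s=robot.get_state(); q=s['ee_pos']-c2w([-.115,.12,0]); o,R=cab(); l=R.T@q
    R_=s['orientation']; print('TCP angle',np.degrees(np.arctan2(-l[0],-l[1])-np.arctan2(.036,.19)),'radius',np.hypot(l[0],l[1]),'(nominal',np.hypot(.036,.19),') tool heading angle',7.35-np.degrees(np.arctan2(R_[1,1],R_[0,1])))
E
python3 - <<'E'
from h import *
hang(); arc(0,[1,3,6,9,12,15,18,20,20])
E
```

```text
TCP angle 0.034333365550456206 radius 0.19297337492020805 (nominal 0.193380454027805 ) tool heading angle -0.08892963319138758
[[0.33, 0.07, 0.00], 1.0, 1], [[0.99, 0.22, 0.00], 3.0, 1], [[1.96, 0.48, 0.00], 6.0, 1], [[2.92, 0.80, 0.01], 9.0, 1], [[3.86, 1.17, 0.01], 12.0, 1], [[4.78, 1.59, 0.01], 15.0, 1], [[5.68, 2.05, 0.01], 18.0, 1], [[6.26, 2.39, 0.01], 20.0, 1], [[6.26, 2.39, 0.01], 20.0, 1],
```

Call:
{"name": "drive_tool", "arguments": {
  "increments": [
    [[0.33,0.07,0],1,1],
    [[0.99,0.22,0],3,1],
    [[1.96,0.48,0],6,1],
    [[2.92,0.8,0],9,1],
    [[3.86,1.17,0],12,1],
    [[4.78,1.59,0],15,1],
    [[5.68,2.05,0],18,1],
    [[6.26,2.39,0],20,1],
    [[6.26,2.39,0],20,1]
  ]
}}

```text
time_s: 16.9
ee_pos: [0.5307, -0.0051, 0.198]
orientation: [[0.217, 0.976, -0.0], [0.976, -0.217, 0.001], [0.001, -0.0, -1.0]]
contact_force: [-0.9, -3.5, 2.2]
width: 0.122
```

```bash
python3 - <<'E'
from h import *
snap('scene','s11'); st(); crop('s11',160,40,310,190,5,'s11c'); hang(); arc(20,[22,25,29,33,37,41,45,48,50,50])
E
```

```text
16.95 tcp [ 0.5307 -0.0052  0.198 ] q [-1.480e-01  3.230e-01 -1.980e-01  1.050e+00  1.000e-03  1.641e+00] F [-1.3 -3.7  3.1] M [-0.62  0.13  0.01] w 0.122 zax [-0.     0.001 -1.   ]
TCP angle 19.892596639663363 radius 0.19336533983280246 (nominal 0.193380454027805 ) tool heading angle 19.882005795636843
[[0.66, 0.14, 0.00], 2.0, 1], [[1.64, 0.39, 0.00], 5.0, 1], [[2.93, 0.80, 0.00], 9.0, 1], [[4.18, 1.30, 0.00], 13.0, 1], [[5.40, 1.88, 0.00], 17.0, 1], [[6.57, 2.55, 0.00], 21.0, 1], [[7.69, 3.30, 0.01], 25.0, 1], [[8.50, 3.92, 0.01], 28.0, 1], [[9.02, 4.35, 0.01], 30.0, 1], [[9.02, 4.35, 0.01], 30.0, 1],
```

View pics/s11c.png

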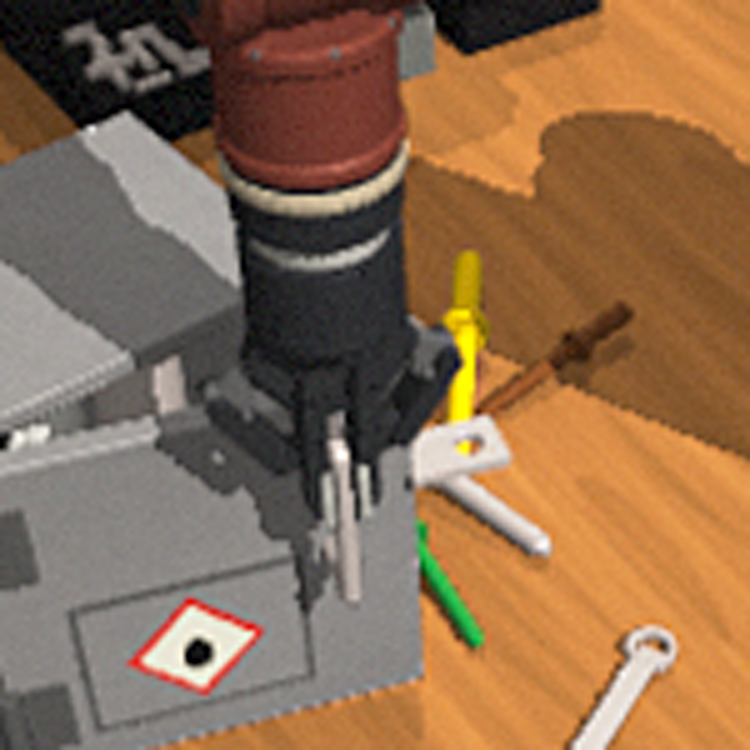

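```bash
python3 - <<'E'
from h import *
H=c2w([-.115,.12,0])
S=cloud('scene','s11')
for u,v in[(256,168),(246,150),(268,149),(250,137),(254,128)]:
    p=ray_z('scene',u,v,.006); print(u,v,p.round(3),S[v,u].round(3),np.hypot(*(p-H)[:2]).round(3))
E
```

```text
256 168 [ 0.427 -0.042  0.006] [ 0.427 -0.042  0.006] 0.284
246 150 [ 0.413 -0.126  0.006] [ 0.419 -0.117  0.017] 0.298
268 149 [ 0.351 -0.093  0.006] [ 0.355 -0.086  0.014] 0.357
250 137 [ 0.371 -0.171  0.006] [ 0.375 -0.164  0.014] 0.349
254 128 [ 0.337 -0.202  0.006] [ 0.334 -0.208 -0.   ] 0.39
```

All clear of the door's 0.24 m sweep. Continue.

Call:
{"name": "drive_tool", "arguments": {
  "increments": [
    [[0.66,0.14,0],2,1],
    [[1.64,0.39,0],5,1],
    [[2.93,0.8,0],9,1],
    [[4.18,1.3,0],13,1],
    [[5.4,1.88,0],17,1],
    [[6.57,2.55,0],21,1],
    [[7.69,3.3,0],25,1],
    [[8.5,3.92,0],28,1],
    [[9.02,4.35,0],30,1],
    [[9.02,4.35,0],30,1]
  ]
}}

```text
time_s: 18.2
ee_pos: [0.5916, 0.0733, 0.198]
orientation: [[0.676, 0.737, -0.002], [0.737, -0.676, 0.001], [-0.001, -0.002, -1.0]]
contact_force: [-5.4, -1.6, 6.0]
width: 0.124
```

```bash
python3 - <<'E'
from h import *
st(); hang(); arc(50,[52,54,56,58,60,60])
E
```

```text
18.2 tcp [0.5916 0.0733 0.198 ] q [ 0.000e+00  4.470e-01 -1.000e-02  1.117e+00  1.000e-03  2.313e+00] F [-5.4 -1.6  6. ] M [-0.39  0.8   0.06] w 0.124 zax [-0.002  0.001 -1.   ]
TCP angle 49.62531542199132 radius 0.19394598407440036 (nominal 0.193380454027805 ) tool heading angle 49.870703792555595
[[0.66, 0.13, -0.00], 2.0, 1], [[1.32, 0.29, -0.00], 4.0, 1], [[1.97, 0.47, -0.00], 6.0, 1], [[2.62, 0.68, -0.00], 8.0, 1], [[3.26, 0.90, -0.01], 10.0, 1], [[3.26, 0.90, -0.01], 10.0, 1],
```

Call:
{"name": "drive_tool", "arguments": {
  "increments": [
    [[0.66,0.13,0],2,1],
    [[1.32,0.29,0],4,1],
    [[1.97,0.47,0],6,1],
    [[2.62,0.68,0],8,1],
    [[3.35,0.93,0],10.3,1],
    [[3.35,0.93,0],10.3,1],
    [[3.35,0.93,0],10.3,1],
    [[3.35,0.93,0],10.3,1]
  ]
}}

```text
time_s: 19.2
ee_pos: [0.6198, 0.0911, 0.198]
orientation: [[0.796, 0.605, -0.005], [0.605, -0.797, 0.0], [-0.004, -0.003, -1.0]]
contact_force: [-4.5, -2.8, 6.4]
width: 0.126
```

```bash
python3 - <<'E'
from h import *
np.set_printoptions(precision=4,suppress=True)
snap('scene','s12'); snap('top','t12'); st(); hang()
# door face plane from scene depth: points on outer face
H=c2w([-.115,.12,0]); o,R=cab()
for n,t in(('scene','s12'),('top','t12')):
    P=cloud(n,t); L=(P-H)@R   # cabinet axes, hinge origin
    th=np.radians(60)
    # door frame coords at 60: rotate
    D=np.stack([np.cos(-th)*L[...,0]+0,L[...,1]],-1)
    ang=np.radians(60); ex=np.array([np.cos(-ang),np.sin(-ang)]); ey=np.array([-np.sin(-ang),np.cos(-ang)])
    dx=L[...,0]*ex[0]+L[...,1]*ex[1]; dy=L[...,0]*ey[0]+L[...,1]*ey[1]
    m=(abs(dx-.002)<.012)&(dy<-.02)&(dy>-.225)&(P[...,2]>.03)&(P[...,2]<.13)
    print(n,m.sum())
    if m.sum()>50:
        k=np.polyfit(dy[m],dx[m],1); print('face slope err deg',np.degrees(np.arctan(k[0])),'offset at0',k[1],'mid',dx[m].mean())
    m=(P[...,2]>.238)&(P[...,2]<.2465)&(abs(dx-.011)<.03)&(dy<-.02)&(dy>-.235)
    if m.sum()>30:
        k=np.polyfit(dy[m],dx[m],1); print('top edge',m.sum(),np.degrees(np.arctan(k[0])),dx[m].mean())
E
```

```text
19.3 tcp [0.6197 0.0912 0.198 ] q [0.029 0.507 0.089 1.157 0.    2.522] F [-4.6 -3.   6. ] M [-0.57  0.79  0.12] w 0.12 zax [-0.005  0.    -1.   ]
TCP angle 59.47748907069412 radius 0.19414029226425616 (nominal 0.193380454027805 ) tool heading angle 60.147586226948434
scene 1422
face slope err deg -0.907159817789806 offset at0 -0.0007253424179612309 mid 0.0012145832101917908
top edge 199 -0.017101946323330168 0.008372023435971196
top 0
top edge 215 -1.0696803222284252 0.01277792060036978
```

View pics/s12.png

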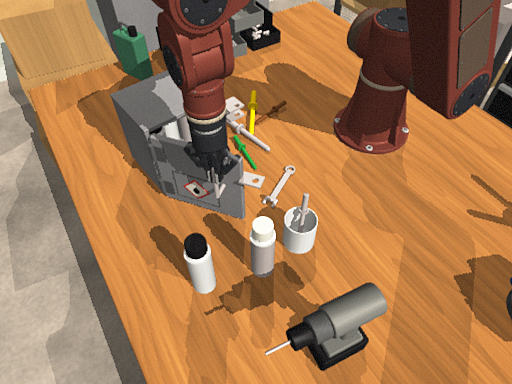

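View pics/t12.png

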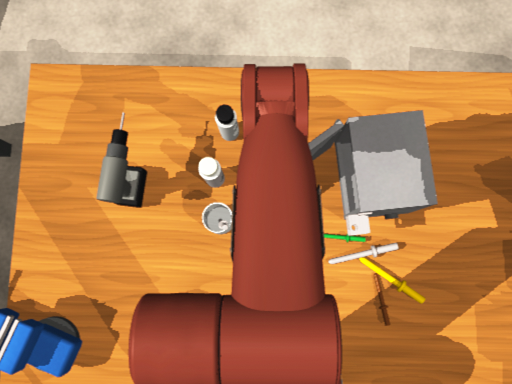

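```bash
python3 - <<'E'
from h import *
from scipy.optimize import least_squares
H=c2w([-.115,.12,0]); o,R=cab()
def face(tag,deg):
    P=cloud('scene',tag); L=(P-H)@R
    a=-np.radians(deg); ex=np.array([np.cos(a),np.sin(a)]); ey=np.array([-np.sin(a),np.cos(a)])
    dx=L[...,0]*ex[0]+L[...,1]*ex[1]; dy=L[...,0]*ey[0]+L[...,1]*ey[1]
    m=(abs(dx-.002)<.01)&(dy<-.02)&(dy>-.225)&(P[...,2]>.03)&(P[...,2]<.13)
    f=lambda q: dx[m]-(q[0]+q[1]*dy[m]+q[2]*(P[...,2][m]-.1))
    q=least_squares(f,[0,0,0],loss='soft_l1',f_scale=.002).x
    print(tag,deg,m.sum(),'angle',deg+np.degrees(np.arctan(q[1])),q)
face('s0',0);face('s9',0);face('s11',20);face('s12',60)
E
```

```text
s0 0 1477 angle -0.3640492722088706 [-0.00074394 -0.00635394 -0.00584297]
s9 0 1481 angle -0.4282379401876414 [-0.00095309 -0.0074743  -0.00627433]
s11 20 1690 angle 19.394901097543016 [-0.00105705 -0.01056136 -0.00825094]
s12 60 1422 angle 59.048906101804285 [-0.00097978 -0.01660124 -0.00755137]
```

```bash
python3 - <<'E'
from h import *
arc(59.5,[60.1])
E
```

```text
[[0.20, 0.04, -0.00], 0.6, 1],
```

Call:
{"name": "drive_tool", "arguments": {
  "increments": [
    [[0.2,0.04,0],0.5,1],
    [[0.34,0.07,0],0.6,1],
    [[0.34,0.07,0],0.6,1],
    [[0.34,0.07,0],0.6,1]
  ]
}}

```text
time_s: 19.8
ee_pos: [0.6215, 0.0921, 0.198]
orientation: [[0.803, 0.597, -0.007], [0.597, -0.803, -0.0], [-0.006, -0.004, -1.0]]
contact_force: [-4.5, -3.5, 5.6]
width: 0.122
```

```bash
python3 - <<'E'
from h import *
from scipy.optimize import least_squares
st(); hang(); snap('scene','s13')
H=c2w([-.115,.12,0]); o,R=cab()
def face(tag,deg):
    P=cloud('scene',tag); L=(P-H)@R
    a=-np.radians(deg); ex=np.array([np.cos(a),np.sin(a)]); ey=np.array([-np.sin(a),np.cos(a)])
    dx=L[...,0]*ex[0]+L[...,1]*ex[1]; dy=L[...,0]*ey[0]+L[...,1]*ey[1]
    m=(abs(dx-.002)<.01)&(dy<-.02)&(dy>-.225)&(P[...,2]>.03)&(P[...,2]<.13)
    q=least_squares(lambda q: dx[m]-(q[0]+q[1]*dy[m]+q[2]*(P[...,2][m]-.1)),[0,0,0],loss='soft_l1',f_scale=.002).x
    print(tag,'angle',deg+np.degrees(np.arctan(q[1]))+.4)
face('s13',60); crop('s13',180,140,340,300,4,'s13c'); st()
E
```

```text
19.8 tcp [0.6215 0.0921 0.198 ] q [ 0.031  0.513  0.099  1.163 -0.     2.533] F [-4.5 -3.5  5.6] M [-0.56  0.67  0.09] w 0.122 zax [-0.007 -0.    -1.   ]
TCP angle 60.061493197002235 radius 0.19413940380704414 (nominal 0.193380454027805 ) tool heading angle 60.728825270267485
s13 angle 60.02260791766572
19.85 tcp [0.6215 0.0921 0.198 ] q [ 0.031  0.513  0.099  1.163 -0.     2.533] F [-4.  -2.   5.8] M [-0.58  0.64  0.1 ] w 0.121 zax [-0.007 -0.    -1.   ]
```

View pics/s13c.png

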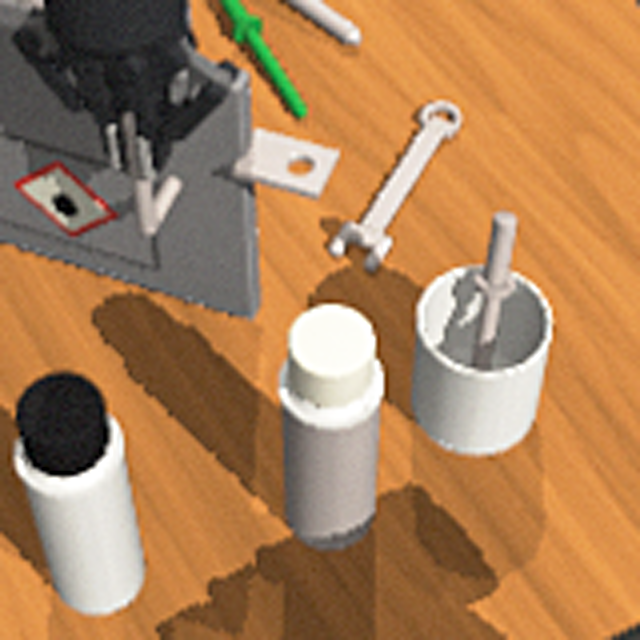

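```bash
python3 - <<'E'
from h import *
for i in range(6): robot.snapshot('scene')
st(); hang(); print(robot.close_job())
E
```

```text
20.15 tcp [0.6215 0.092  0.198 ] q [ 0.031  0.513  0.099  1.163 -0.     2.533] F [-4.5 -3.7  5.1] M [-0.53  0.64  0.12] w 0.122 zax [-0.007 -0.    -1.   ]
TCP angle 60.054610999431006 radius 0.19412046265566293 (nominal 0.193380454027805 ) tool heading angle 60.73571489184674
the job is handed in; nothing more can be done
None
```

The job is done and handed in at about 20 s of the 67 s allowed. The pin is in the tin, and the gripper is holding the door open at 60°.

- **Pin:** I lifted the grey pin out of the eyes and lowered it into the tin until its tip touched the floor, about 11 N on the tool, before letting go. The last picture shows it leaning inside the tin, which is still standing.
- **Door:** I gripped the handle bar from above and swung the door open.
    - **Angle:** The arm position gives 60.05°. A fit to the door face in the depth image gives 60.0°, after correcting a 0.4° bias seen when the door was shut. The tool's own heading reads 60.7°, slightly different, which fits a small turn of the grip on the round bar.
    - **Steadiness:** The reading held over the last 0.35 s, with about 8 N on the tool.
- **Bystanders:** The cans, drill and spanner look unmoved in the pictures.
- **Look-alikes:** The big grey, green, brown and yellow pins were standing loose on the bench, and all fell over during the job. The tool never came near them and its force readings showed no contact, so they seem to have toppled by themselves. They lie on the bench, clear of the door's swing.

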